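# Lock a flush set into the spring bayonet receiver and hold it

## Task

Take the one flush set with the flat-sided, oblong head out of the walnut stand and put its key blade into the slot of the bayonet receiver. Push it down against the spring, twist it a quarter turn clockwise (seen from above) and keep gripping it there, locked under the lips and turned: it springs back if you let go, so finish while still holding it, ready for the retaining pin to be fitted. Leave the other sets and the things lying on the bench where they are.

Things in the scene. Friction and masses are not known exactly. Their poses are not given: they have to be found in the camera images.
- bayonet_set: The chrome set to be fitted, 80 mm tall, 0.13 kg. Origin: its bottom end; z up its axis. Key blade z 0-14 mm, 8 thick (x), 18 wide (y), lowest 5 mm only 5 by 14; wings z 14-21, 32 across (y), 8 thick (x); round shank 10 diameter z 21-52; head above. Half-turn symmetric. Starts in any of the stand's four slots, wings on its top, origin 26 mm above the bench, axes parallel to the stand's.
- set_head (a point): Centre of the bayonet set's flat-sided oblong head, 66 mm above the set's origin, axes as the set's. Head 26 mm thick (x), 36 mm wide (y), 28 mm high; grip its two wide flat faces, which look to +x and -x. Blade and wings lie parallel to the head's long side.
- stand: Fixed walnut block 70 (x) by 236 (y) by 40 mm high with a row of four slots at y = -87, -29, 29, 87 mm, each 9 by 19 mm (long side along y), 18 mm deep. Origin: centre of its underside. Sets lift straight out.
- receiver: Fixed bayonet receiver: grey housing 84 mm square on a 110 mm square foot, bare metal lip plate on top, 10 mm thick (underside 48, top 58 mm above the bench), with a middle slot 12 mm wide (receiver's x) by 36 mm long (receiver's y). Origin: centre of its underside, z up. The set goes in with its y along the receiver's y, either way round, and turns clockwise from above.
- receiver_mouth (a point): Centre of the slot in the lip plate, at its top face, 58 mm above the bench. Axes as the receiver's.
- keyway_seat (a point): Top centre of the brass keyway under the lip plate; sinks and turns with it; 48 mm above the bench untouched. Its slot, 10.6 (x) by 20.6 mm (y), takes the blade until the wings rest on this face (set's origin 14 mm below it). The wings are then still in the lip slot and cannot turn; 7 mm further down they are clear below the lips: set and keyway turn together, with 0.15 rad of play.
- plunger (a joint): How far the keyway is pushed down, in m: 0 untouched, 0.014 at the bottom stop. Spring: about 6 N to start, 15 N at the bottom. With the wings caught under the lips it cannot come back above about 0.007.
- keyway (a joint): Turn of the keyway in rad, clockwise from above positive: 0 untouched, stop at 1.45. A return spring (0.06 N m at 0, 0.28 at the stop) turns it and the set back when let go. A quarter turn (1.57 rad) of the set brings it to about 1.42 to 1.45 because of the play.
- round_set0: One of three plain flush sets, bystander, chrome, round all over: tail 7 mm diameter in the stand's slot, collar 26 mm diameter resting on the stand, round domed head 22 mm diameter; 78 mm tall. Origin: bottom end of its tail, z up.
- round_set1: One of three plain flush sets, bystander, chrome, round all over: tail 7 mm diameter in the stand's slot, collar 26 mm diameter resting on the stand, round domed head 27 mm diameter; 78 mm tall. Origin: bottom end of its tail, z up.
- round_set2: One of three plain flush sets, bystander, chrome, round all over: tail 7 mm diameter in the stand's slot, collar 26 mm diameter resting on the stand, round domed head 32 mm diameter; 78 mm tall. Origin: bottom end of its tail, z up.
- anvil: Bystander: round brass rivet anvil, 60 mm diameter, 36 mm high, 0.8 kg, loose on the bench on the far side of the receiver. Origin: centre of its underside.
- dish: Bystander: white ceramic sorting dish, 90 mm across, 28 mm high, loose on the bench on the far side of the stand. Origin: centre of its underside.
- pliers: Bystander: red-handled cleco pliers, about 150 mm long (y), 14 mm high, lying on the robot's side of the stand. Origin: middle of its underside.
- rule: Bystander: flat steel rule 150 mm (y) by 25 mm by 3 mm, lying on the robot's side of the receiver. Origin: middle of its underside.
Mind the look-alikes: they are no part of the job. Leave any turquoise look-alike of the bayonet_set alone.

How it is judged:
On the way, in this order (a step that is already met when the one before it is completed fails the run):
1. the oblong-headed set is lifted clear of the stand (its bottom more than 45 mm above the bench) (height (world z) of bayonet_set above 0.045 m), for 0.1 s.
2. its key blade is in the keyway, upright, with the keyway not yet turned (less than 0.4 rad) (horizontal distance between bayonet_set and keyway_seat below 0.005 m and z of bayonet_set in the frame of keyway_seat below -0.01 m and angle between bayonet_set's own z axis and vertical below 0.15 rad and value of joint keyway below 0.4 rad), for 0.1 s.
At the end, for the whole second after the job is handed in: Through the last second the fingers grip the set (more than 3 N), which stands upright (within 0.15 rad) with its blade in the keyway (axis within 5 mm of the keyway's, bottom more than 10 mm below the keyway's face), pushed down more than 5.5 mm and turned more than 1.2 rad (horizontal distance between bayonet_set and keyway_seat below 0.005 m and z of bayonet_set in the frame of keyway_seat below -0.01 m and angle between bayonet_set's own z axis and vertical below 0.15 rad and value of joint plunger above 0.0055 m and value of joint keyway above 1.2 rad and contact force between the fingers and bayonet_set above 3 N); the arm keeps its last pose, push and grip.
It fails at once if another flush set is tipped over or moved more than 40 mm (angle between any of round_set0, round_set1, round_set2's own z axis and vertical above 0.5 rad or distance of any of round_set0, round_set1, round_set2 from where it was at the start of the episode above 0.04 m).
It fails at once if the anvil, dish, pliers or rule is moved more than 40 mm (distance of any of anvil, dish, pliers, rule from where it was at the start of the episode above 0.04 m).
It also fails if it takes over 42 s, if anything falls off the work surface, if the arm or the gripper's body presses on something with over 40 N, if the wrist force passes 120 N, or if a joint passes its speed limit or range.

## Robot

A 6-joint arm with a two-finger parallel gripper is mounted at the origin on the work surface. World frame = base frame: x ahead of the robot, y to its left, z up, the work surface at z = 0. Lengths are in m, angles in rad, forces in N, time in s.
With the tool pointing down it reaches from about 0.35 to 0.95 m from the base axis. Payload 17.4 kg.
Tool frame: the origin (TCP) lies at the very end of the fingers, on their centre line; the grasp point (between the pads) lies 19 mm behind it; z points along the fingers, y is the line along which they close (so a half turn about z gives the same grasp; the last joint's range is limited). The gripper opens to 93 mm and grips with 3 to 60 N. Pads are 15 mm wide; open, the fingers measure 128 mm over their backs; the gripper's body (75 mm by 188 mm) begins 65 mm behind the grasp point.
Start: joints at [-1.239, 0.116, 1.442, -0, 1.584, -0.038], TCP at [0.244, -0.629, 0.219] pointing down, gripper open.
Joint ranges: [-2.83, 2.83], [-0.83, 2.19], [0.07, 2.5], [-1.14, 4.28], [0.01, 3], [-2.97, 2.97]. Speed limits (rad/s): [1.89, 1.89, 2.22, 3.14, 3.14, 3.14].

## Interface

Orientations are given as a rotation vector (axis times angle).
In Python, from bench import bot, eyes gives the robot as it stands.
- The arm moves only by the shell command python3 -m inch 'ROWS'. ROWS is JSON, a list of rows, each an object of numbers: "grip": the gripper command: -1 is shut, 1 is fully open, values between are in proportion; "dx", "dy", "dz": the shift along the tool's x, y, z as a fraction of full scale; "wx", "wy", "wz": the turn, a rotation vector about the tool's x, y, z as a fraction of full scale. A call has 1 to 5 rows; each row is the pose to reach, as a shift and turn from the pose commanded when the call began, along the tool's axes at that moment, turning the shorter way round; what a row does not reach only later rows make up. Full scale, the value 1, is 40 cm for a shift and 180 degrees for a turn. A row lasts 1/8 s, in which the tool goes at most 62.5 mm and 10.7 degrees, less where a joint would pass 70% of its speed; a pose out of reach is approached as far as the arm can. A call with a number of a shift or a turn outside -1 to 1 is refused whole. A call with a gripper value outside its range is refused whole. The fingers move at their own pace and stop on an object; the grip force is fixed at half the most. Time passes only in rows, so rows that repeat a pose let the fingers close. It gives the time, the measured TCP pose, the force, the opening and the grip force at its end, in the units of the state.
- bot.get_state(): the state, without advancing time (a new reading comes with each control period).
- eyes.read_camera(name): name is "side" or "top" or "wrist"; returns the picture (384x512x3 uint8, blue, green, red); there is no depth.
- eyes.calibration(name): a dict with "fx", "fy", "cx", "cy" (pixels), "position" and "attitude" of the camera in the world; the wrist camera has in their place "mount" (4x4, takes a point from camera to tool coordinates, whose origin is the TCP and whose axes are the flange's). Camera axes: x right, y down, z forward; pixel columns grow to the right and rows downward; lengths in m; the calibration is good to about 2 mm. A picture is of the moment at which its call begins: read the wrist's pose just before it. calibration takes no time and is no camera call.
- bot.job_done(): hands the job in; it is judged then, once.
The state is a dict: "t": time; "joint_positions": joint angles; "qvel": joint speeds; "joint_efforts": joint torques, N m; "position": TCP position; "orientation": TCP orientation; "ft_force": force on the tool from outside, world axes, zero at the start; "wrist_torque": the same for the moment, N m; "opening": opening from 0.0 (shut) to 1.0 (fully open); "grasp_force": force on a finger pad.
Only numpy, scipy, OpenCV 4.12 (cv2) and the standard library are available. Lean on these libraries where they do the work, as an engineer would, in place of code of your own. Each camera call takes 0.05 s, during which the arm holds its last target. There are 200 camera calls.

## Working session

There is one attempt and no reset: what is moved stays moved. The work goes in short steps, Python scripts to look and compute and a shell command to move; the robot and the scene stay as the last step left them, time stands still between calls to the robot, and variables do not carry over. Pictures are saved under pics/ and viewed, at most 10 in all, crops included, and the job is handed in when it is done.

```bash
ls; mkdir -p pics
python3 - <<'E'
from bench import bot, eyes
import cv2,numpy as np
s=bot.get_state()
print({k:np.round(v,3).tolist() for k,v in s.items()})
a=eyes.read_camera("top");b=eyes.read_camera("side")
cv2.imwrite("pics/top.png",a);cv2.imwrite("pics/side.png",b)
for n in("top","side","wrist"):print(n,eyes.calibration(n))
E
```

```text
pics
{'t': 0.0, 'joint_positions': [-1.239, 0.116, 1.442, -0.0, 1.584, -0.038], 'qvel': [0.0, 0.001, -0.002, -0.001, -0.0, -0.0], 'joint_efforts': [0.001, -72.127, -62.261, 0.078, 0.024, -0.0], 'position': [0.244, -0.629, 0.218], 'orientation': [-3.087, -0.577, 0.0], 'ft_force': [0.826, 0.702, -0.065], 'wrist_torque': [-0.007, -0.023, -0.006], 'grasp_force': 0.0, 'opening': 1.0}
top {'fx': 470.3296414185209, 'fy': 470.3296414185209, 'cx': 255.87027121582986, 'cy': 200.23184166583243, 'position': array([ 0.33165347, -0.00576235,  1.2537606 ]), 'attitude': array([-2.1194838 ,  2.13789785, -0.17911335])}
side {'fx': 369.26300090722407, 'fy': 369.26300090722407, 'cx': 256.0664814940646, 'cy': 188.40209453153633, 'position': array([0.30122943, 0.69322036, 0.59194813]), 'attitude': array([-0.4312793 ,  2.63074245, -1.3618825 ])}
wrist {'fx': 291.30201469698915, 'fy': 291.30201469698915, 'cx': 249.270358656932, 'cy': 198.35832876706252, 'mount': array([[ 2.62459444e-04, -9.71342258e-01, -2.37684977e-01,
         6.48426628e-02],
       [ 9.99999745e-01,  9.70893538e-05,  7.07459034e-04,
        -7.47809889e-04],
       [-6.64108175e-04, -2.37685103e-01,  9.71342036e-01,
        -1.66400375e-01],
       [ 0.00000000e+00,  0.00000000e+00,  0.00000000e+00,
         1.00000000e+00]])}
```

View pics/top.png

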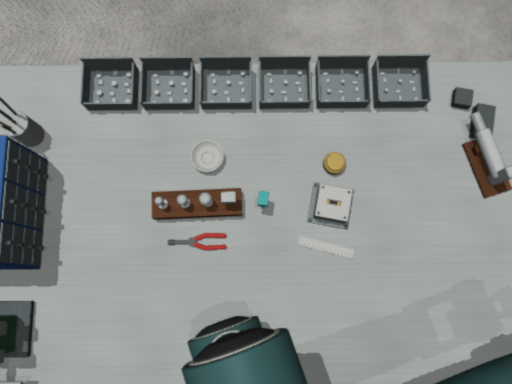

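View pics/side.png

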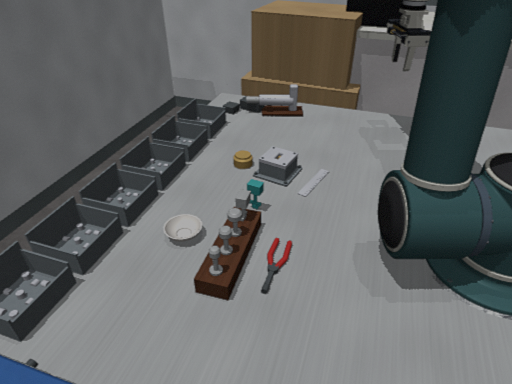

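The top view shows three round heads at (161,203), (184,201) and (206,199), and an oblong chrome head at (228,197), all in the walnut stand. A turquoise look-alike stands free at (263,199). The receiver is at (333,203). The chrome oblong at (228,197) fits the description because it is flat-sided and in the stand. I'll confirm it in a crop and measure.

```bash
cat > h.py <<'E'
import numpy as np,cv2
from bench import bot,eyes
from scipy.spatial.transform import Rotation as R
def cam(n,s=None):
    c=eyes.calibration(n)
    K=np.array([[c['fx'],0,c['cx']],[0,c['fy'],c['cy']],[0,0,1]])
    if n=='wrist':
        s=s or bot.get_state()
        Rt=R.from_rotvec(s['orientation']).as_matrix();m=c['mount']
        return K,Rt@m[:3,:3],np.array(s['position'])+Rt@m[:3,3]
    return K,R.from_rotvec(c['attitude']).as_matrix(),np.array(c['position'])
def cast(c,uv,z):
    K,A,p=c
    uv=np.atleast_2d(uv);d=(A@np.linalg.inv(K)@np.c_[uv,np.ones(len(uv))].T).T
    return p+d*((z-p[2])/d[:,2])[:,None]
def proj(c,P):
    K,A,p=c
    q=(K@A.T@(np.atleast_2d(P)-p).T).T
    return q[:,:2]/q[:,2:]
E
python3 - <<'E'
from h import *
a=cv2.imread("pics/top.png");c=cam('top')
crop=a[175:230,145:365];cv2.imwrite("pics/crop.png",cv2.resize(crop,None,fx=3.6,fy=3.6,interpolation=cv2.INTER_CUBIC))
print(cast(c,[[228,197]],.092),cast(c,[[333,203]],.058),cast(c,[[263,199]],.06))
hsv=cv2.cvtColor(a,cv2.COLOR_BGR2HSV)
m=cv2.inRange(hsv,(0,80,20),(15,255,140));m[:, :140]=0;m[:,260:]=0;m[:175]=0;m[228:]=0
m=cv2.morphologyEx(m,cv2.MORPH_CLOSE,np.ones((9,9)))
r=cv2.minAreaRect(max(cv2.findContours(m,0,2)[0],key=cv2.contourArea));print(r)
P=cast(c,cv2.boxPoints(r),.04);print(P.round(3),P.mean(0))
E
```

```text
[[0.54351409 0.06925475 0.092     ]] [[ 0.53151612 -0.19912763  0.058     ]] [[ 0.54327941 -0.01893352  0.06      ]]
((196.26495361328125, 203.328857421875), (26.835927963256836, 89.58931732177734), 87.39744567871094)
[[0.568 0.276 0.04 ]
 [0.577 0.04  0.04 ]
 [0.506 0.037 0.04 ]
 [0.497 0.27  0.04 ]] [0.53709458 0.15569772 0.04      ]
```

View pics/crop.png

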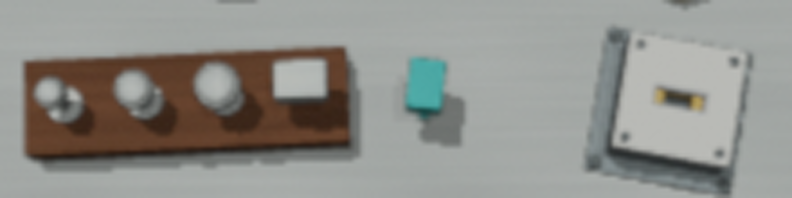

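The crop confirms it: the chrome oblong-headed set is in the stand's right-hand slot, and the turquoise one stands off the stand. The slot's long axis in the receiver runs right and slightly down, a yaw of about -0.17. Moving above the stand now.

```bash
python3 -m inch '[{"dx":0.66,"dy":-0.68,"wz":-0.29,"grip":1},{"dx":0.66,"dy":-0.68,"wz":-0.29,"grip":1},{"dx":0.66,"dy":-0.68,"wz":-0.29,"grip":1},{"dx":0.66,"dy":-0.68,"wz":-0.29,"grip":1},{"dx":0.66,"dy":-0.68,"wz":-0.29,"grip":1}]'
cat >> h.py <<'E'
def togo(x,y,z,yaw):
    "shift and turn, in move units, to TCP x y z, tool down, tool-y at yaw"
    s=bot.get_state();A=R.from_rotvec(s['orientation']).as_matrix()
    Y=np.array([np.cos(yaw),np.sin(yaw),0]);Z=np.array([0,0,-1.]);B=np.c_[np.cross(Y,Z),Y,Z]
    print('d',(A.T@(np.array([x,y,z])-s['position'])/.4).round(4),'w',(R.from_matrix(A.T@B).as_rotvec()/np.pi).round(4),'t',s['t'],'pos',np.round(s['position'],4),'q',np.round(s['joint_positions'],2),'F',np.round(s['ft_force'],1),'grip',round(s['grasp_force'],1))
E
python3 -c "
from h import *;togo(.50,.07,.219,.035)"
```

```text
d [ 1.2287e+00 -1.3985e+00 -1.1000e-03] w [-3.000e-04 -2.000e-04 -3.934e-01] t 0.1 pos [ 0.2439 -0.6292  0.218 ] q [-1.24  0.12  1.44  0.    1.58 -0.04] F [-0.1  0.7 -0.3] grip 0.0$[0]: bad value
```

```bash
python3 -m inch '[{"dx":0.66,"dy":-0.68,"dz":0.0,"wx":0.0,"wy":0.0,"wz":-0.29,"grip":1.0},{"dx":0.66,"dy":-0.68,"dz":0.0,"wx":0.0,"wy":0.0,"wz":-0.29,"grip":1.0},{"dx":0.66,"dy":-0.68,"dz":0.0,"wx":0.0,"wy":0.0,"wz":-0.29,"grip":1.0},{"dx":0.66,"dy":-0.68,"dz":0.0,"wx":0.0,"wy":0.0,"wz":-0.29,"grip":1.0},{"dx":0.66,"dy":-0.68,"dz":0.0,"wx":0.0,"wy":0.0,"wz":-0.29,"grip":1.0}]'
python3 -c "
from h import *;togo(.50,.07,.219,.035)"
```

```text
t: 0.72
position: [0.3661, -0.3397, 0.2184]
orientation: [-2.514, -1.884, -0.0]
ft_force: [0.8, -0.6, 0.2]
opening: 1.002
grasp_force: 0.0
d [ 1.077   0.0337 -0.0013] w [ 0.     -0.     -0.1017] t 0.725 pos [ 0.3661 -0.3397  0.2184] q [-0.8  -0.27  1.81  0.    1.61 -0.51] F [ 0.8 -0.6  0.2] grip 0.0
```

```bash
python3 -m inch '[{"dx":0.8,"dy":0.03,"dz":0.0,"wx":0.0,"wy":0.0,"wz":-0.1017,"grip":1.0},{"dx":0.8,"dy":0.03,"dz":0.0,"wx":0.0,"wy":0.0,"wz":-0.1017,"grip":1.0},{"dx":0.8,"dy":0.03,"dz":0.0,"wx":0.0,"wy":0.0,"wz":-0.1017,"grip":1.0},{"dx":0.8,"dy":0.03,"dz":0.0,"wx":0.0,"wy":0.0,"wz":-0.1017,"grip":1.0},{"dx":0.8,"dy":0.03,"dz":0.0,"wx":0.0,"wy":0.0,"wz":-0.1017,"grip":1.0}]'
python3 -c "
from h import *;togo(.542,.069,.219,.035)"
```

```text
t: 1.35
position: [0.4665, -0.0437, 0.2187]
orientation: [2.188, 2.254, 0.0]
ft_force: [1.3, -0.6, 0.3]
opening: 1.002
grasp_force: 0.0
d [ 0.276   0.1971 -0.0008] w [ 0.0001  0.     -0.0017] t 1.35 pos [ 0.4665 -0.0437  0.2187] q [-0.15 -0.35  1.86 -0.    1.62 -0.18] F [ 1.3 -0.6  0.3] grip 0.0
```

```bash
python3 -m inch '[{"dx":0.276,"dy":0.197,"dz":0.0,"wx":0.0,"wy":0.0,"wz":-0.0017,"grip":1.0},{"dx":0.276,"dy":0.197,"dz":0.0,"wx":0.0,"wy":0.0,"wz":-0.0017,"grip":1.0},{"dx":0.276,"dy":0.197,"dz":0.0,"wx":0.0,"wy":0.0,"wz":-0.0017,"grip":1.0},{"dx":0.276,"dy":0.197,"dz":0.0,"wx":0.0,"wy":0.0,"wz":-0.0017,"grip":1.0}]'
python3 - <<'E'
from h import *
c=cam('wrist');a=eyes.read_camera('wrist');cv2.imwrite('pics/w1.png',a)
b=eyes.read_camera('top');cv2.imwrite('pics/top2.png',b)
np.savez('w1.npz',K=c[0],A=c[1],p=c[2])
togo(.542,.069,.219,.035)
print(proj(c,[[.5435,.069,.106],[.5405,.0688,.04]]))
E
```

```text
t: 1.85
position: [0.5417, 0.0672, 0.2181]
orientation: [-2.181, -2.261, 0.002]
ft_force: [-0.6, 0.2, -0.3]
opening: 0.997
grasp_force: 0.0
d [ 0.0074  0.0017 -0.0009] w [-0.0001  0.0001 -0.0003] t 1.95 pos [0.5414 0.066  0.2186] q [ 0.07 -0.17  1.72 -0.    1.59  0.04] F [-0.4 -0.2 -0.5] grip 0.0
[[251.99473124 194.1775695 ]
 [248.98578332 181.87179654]]
```

View pics/w1.png

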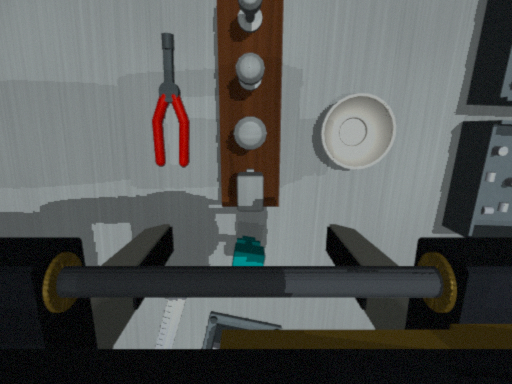

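The wrist view shows the head top at about columns 238-263, rows 173-207, and the stand's end at row 206, columns 221-279. Measuring these edges next.

Run:
```python
from h import *
d=np.load('w1.npz');c=(d['K'],d['A'],d['p'])
a=cv2.imread('pics/w1.png');hsv=cv2.cvtColor(a,cv2.COLOR_BGR2HSV)
print(cv2.cvtColor(a,6)[166:218:3,228:272:2])
m=cv2.inRange(hsv,(0,90,20),(18,255,160));m[210:]=0
for r in (20,50,100,110,160,168):
    x=np.where(m[r,205:295])[0]+205
    print(r,x.min(),x.max(),cast(c,[[x.min()-.5,r],[x.max()+.5,r]],.04)[:,:2].round(4).tolist())
```

```text
[[ 48  41  42  44  47  45  47  48  46  47  44  53  53  48  45  48  47  47
   46  44  45  45]
 [ 46  42  43  44  47  40  49  49  50  63  93  96  98  52  46  47  46  46
   42  45  47  43]
 [ 51  42  40  43  41  43  52  54  56  57  65  71  73  57  51  53  57  51
   46  44  47  44]
 [ 49  36  27  26  28  62  70  69  70  75  74  73  72  70  73  75  72  67
   45  44  47  49]
 [ 45  25  24  28  45 123 134 139 136 142 144 146 142 143 142 143 144 122
   51  48  50  47]
 [ 47  24  17  17  39 122 137 141 139 141 143 145 143 142 141 144 144 119
   55  44  49  49]
 [ 41  24  24  28  43 118 135 138 139 140 145 145 145 141 139 140 144 120
   46  44  47  49]
 [ 35  25  24  27  42 117 133 139 138 138 144 143 142 142 140 138 140 118
   52  49  45  52]
 [ 31  22  25  25  40 119 136 136 134 136 141 141 143 140 138 141 141 116
   48  43  47  43]
 [ 30  22  23  27  40 113 134 136 136 137 144 143 139 138 140 140 140 118
   47  45  42  50]
 [ 33  28  31  23  34 112 135 137 134 138 142 145 140 137 137 140 139 119
   43  42  48  43]
 [ 50  30  30  28  32 116 134 135 131 136 141 141 138 125  89  90  87  73
   
[... 163 characters left out ...]
 78  79  75  80  66
   35  35  42  39]
 [ 88  91  89  89  84  71  79  75  76  78  81  82  81  81  79  81  81  70
   85 107 147 147]
 [ 90  92  89  91  92  84  72  69  73  72  69  74  71  71  70  66  74  86
   90  94 145 146]
 [141 141 140 137  95  90  90  85  87  88  88  91  90  87  89  87  93  89
   89  91 142 146]
 [145 144 143 143  95  88  89  90  88  85  88  90  89  88  87  88  90  92
   91  92 143 148]]
20 217 282 [[0.4999, 0.2415], [0.5697, 0.244]]
50 218 281 [[0.5012, 0.2124], [0.5704, 0.2149]]
100 219 280 [[0.5029, 0.161], [0.5725, 0.1635]]
110 220 279 [[0.5041, 0.1503], [0.5721, 0.1527]]
160 221 278 [[0.506, 0.0938], [0.5744, 0.0963]]
168 221 278 [[0.5061, 0.0843], [0.5749, 0.0868]]
```

Run:
```python
from h import *
d=np.load('w1.npz');c=(d['K'],d['A'],d['p'])
print(cast(c,[[250.2,175],[250.2,212]],.106))
a=cv2.imread('pics/w1.png')
print(cv2.cvtColor(a,6)[170:180,244:256:3].T,cv2.cvtColor(a,6)[206:220,240:262:5].T)
t=cv2.cvtColor(cv2.imread('pics/top2.png'),6);print(t[188:206,218:242:2])
togo(.5415,.069,.073,.036)
```

```text
[[0.54103614 0.08792787 0.106     ]
 [0.54241509 0.05072761 0.106     ]]
[[ 52  49  56  58  58  70 111 130 136 139]
 [131 123  66  58  57  69 112 133 145 146]
 [145 132  71  56  59  73 115 137 146 146]
 [127 123  64  60  54  74 114 136 143 143]] [[84 78 79 76 69 72 87 90 90 91 88 89 89 92]
 [87 78 79 77 69 69 84 85 88 88 87 90 90 86]
 [89 82 82 81 72 74 85 91 91 91 89 90 88 86]
 [79 78 79 78 71 71 83 87 90 89 89 89 89 87]
 [82 81 81 77 74 74 87 89 93 91 92 90 91 89]]
[[ 77  81  73  99 112 122 138 140 140 140 121 115]
 [110 114 100 110 126 132 134 131 130 130 101  79]
 [104  99 104 118 116 112 112 109 100 100  72  69]
 [ 91  87  85  88  87  87  88 107  71  76  62  66]
 [ 82  83  82  82  82  82  83 117  73  69  58  60]
 [ 82  82  82  82  83  81  82 111  76  69  49  58]
 [ 78  78  76  75  75  75  73  83  68  68  46  55]
 [ 64  63  60  57  57  57  52  51  50  68  50  56]
 [ 43  43  47  47  46  45  44  44  47  67  51  55]
 [ 42  43  47  47  46  51  48  43  50  69  51  56]
 [ 39  44  84  83  85 103  77  45  59  70  55  57]
 [ 52  65 144 147 146 154 111  45  58  67  56  53]
 [ 71  80 164 165 164 142 107  44  46  54  50  41]
 [ 54  56  80  81  79  69  55  43  36  38  38  35]
 [ 46  46  44  44  45  44  42  43  35  37  37  34]
 [ 45  45  45  44  45  44  42  43  34  36  38  36]
 [ 45  45  44  44  45  45  41  44  36  37  37  36]
 [ 46  43  44  44  44  45  42  45  39  36  35  36]]
d [0.0076 0.0006 0.3641] w [-0.0001  0.0001 -0.0006] t 1.95 pos [0.5414 0.066  0.2186] q [ 0.07 -0.17  1.72 -0.    1.59  0.04] F [-0.4 -0.2 -0.5] grip 0.0
```

```bash
python3 -m inch '[{"dx":0.0,"dy":0.0,"dz":0.1,"wx":0.0,"wy":0.0,"wz":0.0,"grip":1.0},{"dx":0.0,"dy":0.0,"dz":0.1,"wx":0.0,"wy":0.0,"wz":0.0,"grip":1.0},{"dx":0.0,"dy":0.0,"dz":0.1,"wx":0.0,"wy":0.0,"wz":0.0,"grip":1.0},{"dx":0.0,"dy":0.0,"dz":0.1,"wx":0.0,"wy":0.0,"wz":0.0,"grip":1.0}]'
python3 -c "
from h import *;togo(.5417,.0693,.073,.036)"
```

```text
t: 2.45
position: [0.5423, 0.0667, 0.1804]
orientation: [2.182, 2.258, 0.002]
ft_force: [-1.0, 0.1, 0.4]
opening: 0.997
grasp_force: 0.0
d [ 0.0066 -0.0018  0.2684] w [ 0.0007 -0.     -0.0005] t 2.45 pos [0.5423 0.0667 0.1804] q [ 0.08 -0.15  1.77  0.    1.52  0.04] F [-1.   0.1  0.4] grip 0.0
```

```bash
python3 -m inch '[{"dx":0.0066,"dy":-0.001,"dz":0.1,"wx":0.0,"wy":0.0,"wz":0.0,"grip":1.0},{"dx":0.0066,"dy":-0.001,"dz":0.2,"wx":0.0,"wy":0.0,"wz":0.0,"grip":1.0},{"dx":0.0066,"dy":-0.001,"dz":0.268,"wx":0.0,"wy":0.0,"wz":0.0,"grip":1.0},{"dx":0.0066,"dy":-0.001,"dz":0.268,"wx":0.0,"wy":0.0,"wz":0.0,"grip":1.0},{"dx":0.0066,"dy":-0.001,"dz":0.268,"wx":0.0,"wy":0.0,"wz":0.0,"grip":1.0}]'
python3 -c "
from h import *;togo(.5417,.0693,.073,.036)"
```

```text
t: 3.08
position: [0.5422, 0.0696, 0.0733]
orientation: [2.181, 2.259, 0.002]
ft_force: [0.5, 0.3, 0.7]
opening: 1.0
grasp_force: 0.0
d [-0.0008 -0.0012  0.0009] w [ 0.0006 -0.     -0.0003] t 3.075 pos [0.5422 0.0696 0.0733] q [ 0.08 -0.09  1.89 -0.    1.34  0.05] F [0.5 0.3 0.7] grip 0.0
```

Close on it, then lift.

```bash
for i in 1 2; do python3 -m inch '[{"dx":0.0,"dy":0.0,"dz":0.0,"wx":0.0,"wy":0.0,"wz":0.0,"grip":-1.0},{"dx":0.0,"dy":0.0,"dz":0.0,"wx":0.0,"wy":0.0,"wz":0.0,"grip":-1.0},{"dx":0.0,"dy":0.0,"dz":0.0,"wx":0.0,"wy":0.0,"wz":0.0,"grip":-1.0},{"dx":0.0,"dy":0.0,"dz":0.0,"wx":0.0,"wy":0.0,"wz":0.0,"grip":-1.0}]'; done
python3 -m inch '[{"dx":0.0,"dy":0.0,"dz":-0.06,"wx":0.0,"wy":0.0,"wz":0.0,"grip":-1.0},{"dx":0.0,"dy":0.0,"dz":-0.12,"wx":0.0,"wy":0.0,"wz":0.0,"grip":-1.0},{"dx":0.0,"dy":0.0,"dz":-0.2,"wx":0.0,"wy":0.0,"wz":0.0,"grip":-1.0},{"dx":0.0,"dy":0.0,"dz":-0.2,"wx":0.0,"wy":0.0,"wz":0.0,"grip":-1.0},{"dx":0.0,"dy":0.0,"dz":-0.2,"wx":0.0,"wy":0.0,"wz":0.0,"grip":-1.0}]'
python3 - <<'E'
from h import *
togo(.5315,-.199,.165,-.17)
for i in range(2):cv2.imwrite('pics/%s3.png'%('side','top')[i],eyes.read_camera(('side','top')[i]))
E
```

```text
t: 3.58
position: [0.5414, 0.0696, 0.0716]
orientation: [2.182, 2.26, 0.0]
ft_force: [0.7, -0.9, -0.4]
opening: 0.62
grasp_force: 0.0
t: 4.08
position: [0.5413, 0.0696, 0.0714]
orientation: [-2.182, -2.26, 0.0]
ft_force: [0.1, -0.4, -0.6]
opening: 0.279
grasp_force: 30.0
t: 4.7
position: [0.541, 0.0695, 0.1503]
orientation: [-2.182, -2.259, 0.001]
ft_force: [0.3, -0.7, -1.7]
opening: 0.275
grasp_force: 30.0
d [-0.6701 -0.0472 -0.0367] w [-0.0004  0.0001  0.0652] t 4.7 pos [0.541  0.0695 0.1503] q [ 0.08 -0.14  1.81 -0.    1.48  0.05] F [ 0.3 -0.7 -1.7] grip 30.0
```

```bash
python3 -m inch '[{"dx":0.0,"dy":0.0,"dz":-0.0367,"wx":0.0,"wy":0.0,"wz":0.0,"grip":-1.0},{"dx":-0.7,"dy":-0.06,"dz":-0.0367,"wx":0.0,"wy":0.0,"wz":0.0652,"grip":-1.0},{"dx":-0.7,"dy":-0.06,"dz":-0.0367,"wx":0.0,"wy":0.0,"wz":0.0652,"grip":-1.0},{"dx":-0.7,"dy":-0.06,"dz":-0.0367,"wx":0.0,"wy":0.0,"wz":0.0652,"grip":-1.0},{"dx":-0.7,"dy":-0.06,"dz":-0.0367,"wx":0.0,"wy":0.0,"wz":0.0652,"grip":-1.0}]'
python3 -c "
from h import *;togo(.521,-.259,.165,-.17)"
```

```text
t: 5.42
position: [0.5284, -0.1821, 0.167]
orientation: [2.401, 2.025, 0.001]
ft_force: [0.7, 0.6, -1.0]
opening: 0.276
grasp_force: 30.0
d [-0.1926  0.0142  0.005 ] w [0.0002 0.     0.0001] t 5.425 pos [ 0.5284 -0.1821  0.167 ] q [-0.38 -0.12  1.76  0.    1.5  -0.21] F [ 0.7  0.6 -1. ] grip 30.0
```

```bash
python3 -m inch '[{"dx":-0.19,"dy":0.014,"dz":0.0,"wx":0.0,"wy":0.0,"wz":0.0,"grip":-1.0},{"dx":-0.19,"dy":0.014,"dz":0.0,"wx":0.0,"wy":0.0,"wz":0.0,"grip":-1.0},{"dx":-0.19,"dy":0.014,"dz":0.0,"wx":0.0,"wy":0.0,"wz":0.0,"grip":-1.0},{"dx":-0.19,"dy":0.014,"dz":0.0,"wx":0.0,"wy":0.0,"wz":0.0,"grip":-1.0}]'
python3 - <<'E'
from h import *
c=cam('wrist');a=eyes.read_camera('wrist');cv2.imwrite('pics/w2.png',a)
np.savez('w2.npz',K=c[0],A=c[1],p=c[2])
togo(.521,-.259,.165,-.17)
print(proj(c,[[.5315,-.199,.058]]))
E
```

```text
t: 5.92
position: [0.5217, -0.2548, 0.1663]
orientation: [-2.401, -2.026, -0.0]
ft_force: [0.1, -0.0, -2.0]
opening: 0.28
grasp_force: 30.0
d [-0.011   0.0001  0.0034] w [ 0.0001 -0.      0.0005] t 5.975 pos [ 0.5217 -0.2546  0.1664] q [-0.5  -0.07  1.72  0.    1.5  -0.33] F [-0.6 -0.4 -2.1] grip 30.0
[[250.44693491 137.13958723]]
```

View pics/w2.png

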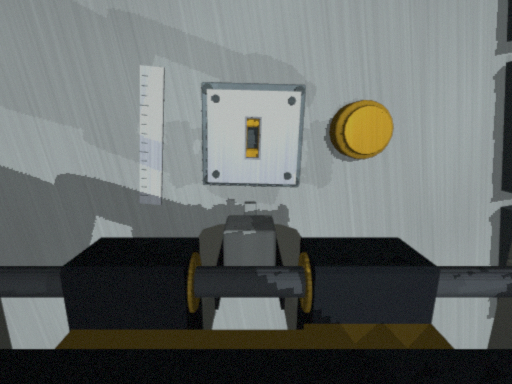

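The wrist view shows the lip plate clearly. The slot is at (252,137), columns 246-260, rows 117-159, and the set is held with its wing tip visible at (250,203).

Run:
```python
from h import *
d=np.load('w2.npz');c=(d['K'],d['A'],d['p'])
a=cv2.imread('pics/w2.png');g=cv2.cvtColor(a,6)
m=cv2.inRange(g,165,255);m[:80]=0;m[190:]=0;m[:,:195]=0;m[:,310:]=0
ct=max(cv2.findContours(m,0,2)[0],key=cv2.contourArea)
r=cv2.minAreaRect(ct);P=cast(c,cv2.boxPoints(r),.058);print('plate',r,P.mean(0)[:2],[np.linalg.norm(P[i]-P[i-1]).round(4) for i in range(4)])
e=P[np.argmax(P[:,1])];print(P[:,:2].round(4).tolist())
# hole
h=255-m;k=np.zeros_like(m);k[105:170,238:268]=h[105:170,238:268]
ct=max(cv2.findContours(k,0,2)[0],key=cv2.contourArea)
r=cv2.minAreaRect(ct);Q=cast(c,cv2.boxPoints(r),.058);print('slot',r,Q.mean(0)[:2],[np.linalg.norm(Q[i]-Q[i-1]).round(4) for i in range(4)])
for i in(0,1):
  v=Q[i]-Q[i-1]
  print('yaw',np.arctan2(v[1],v[0])%(np.pi/2)-np.pi/2, [np.arctan2(*(P[i]-P[i-1])[1::-1])%(np.pi/2)-np.pi/2 for i in range(2)])
s=R.from_matrix(c[1])
print(proj(c,[[.5217+.0,-.2546,.1664-.0454+.106-.026]]))
print(g[196:232:2,226:276:3])
```

```text
plate ((252.54193115234375, 136.2390899658203), (93.25927734375, 92.33097076416016), 1.3639276027679443) [ 0.5332971  -0.20004665] [np.float64(0.0894), np.float64(0.0834), np.float64(0.083), np.float64(0.0836)]
[[0.4815, -0.2325], [0.5004, -0.1512], [0.5819, -0.1669], [0.5693, -0.2496]]
slot ((253.0, 137.5), (15.999998092651367, 42.99999237060547), 0.0) [ 0.53371567 -0.20004837] [np.float64(0.015), np.float64(0.0389), np.float64(0.0145), np.float64(0.0389)]
yaw -0.16878228393495665 [np.float64(-0.19308278847859883), np.float64(-0.2283879427510449)]
yaw -0.17212641945157126 [np.float64(-0.19308278847859883), np.float64(-0.2283879427510449)]
[[251.21804909 264.06168582]]
[[146 148 148 146 143 145 143 147 142 142 144 147 144 146 143 148 142]
 [146 136 136 143 141 144 145 149 148 146 142 146 142 141 138 147 143]
 [109  99  92 143 145 145 144 141 139 134 144 148 144 142 141 145 142]
 [141  98 102 120 149 144 113  73  68  77 125 150 147 142 145 145 145]
 [136  97  97 144 135 118 123 144 147 144 137 160 157 154 151 149 155]
 [ 97  96  99  99 101 100 108 150 153 153 137 155 153 156 157 155 1
[... 156 characters left out ...]
100  97 100  99  82  92  92  94  84  99  97  99  98  97  99]
 [ 98  93  96  97  94  94  78  83  87  84  79  89  93  93  90  89 100]
 [ 94  64  63  65  67  63  64  64  54  49  52  50  50  63  62  65 102]
 [ 86  63  63  63  64  61  60  61  62  50  49  51  53  53  48  47  99]
 [ 73  63  60  62  64  64  64  64  63  54  53  51  51  48  50  46  95]
 [ 60  63  66  68  66  64  66  66  60  54  50  47  49  48  52  48  93]
 [ 56  64  65  64  69  62  67  65  65  47  50  49  52  51  50  54  64]
 [ 61  65  67  57  66  62  61  64  62  55  50  48  51  51  53  54  52]
 [ 66  64  69  62  62  63  67  60  64  64  58  52  49  54  50  50  51]
 [ 92  97  96  96  87  86  82  81  87  99  66  66  61  65  64  63  52]]
```

Run:
```python
from h import *
d=np.load('w2.npz');c=(d['K'],d['A'],d['p'])
a=cv2.imread('pics/w2.png');g=cv2.cvtColor(a,6)
S=[]
for u,v in((215,98),(291,100),(287,175),(215,173)):
    w=g[v-7:v+8,u-7:u+8].astype(float);w=np.clip(150-w,0,None);yy,xx=np.mgrid[v-7:v+8,u-7:u+8];S.append([(w*xx).sum()/w.sum(),(w*yy).sum()/w.sum()])
P=cast(c,S,.058);print(np.round(S,1).tolist(),P.mean(0)[:2])
for i in range(4):
    v=P[i]-P[i-1];print(np.linalg.norm(v).round(4),((np.arctan2(v[1],v[0])+np.pi/4)%(np.pi/2)-np.pi/4).round(3))
# wing tip in tool coords
A=R.from_rotvec(bot.get_state()['orientation']).as_matrix();p=np.array(bot.get_state()['position'])
for z,row in((.135,201.5),(.142,203.5)):
    print((A.T@(cast(c,[[244,row],[250.5,row],[256.5,row]],z)-p).T).T.round(4).tolist())
# plate brightness, edges
print(g[100:180:6,198:214],'\n',g[112:164:3,242:266])
```

```text
[[215.1, 98.3], [291.3, 100.5], [286.9, 175.5], [215.5, 173.7]] [ 0.53294397 -0.20017434]
0.0682 -0.191
0.0683 -0.197
0.068 -0.195
0.0681 -0.195
[[0.0149, -0.0046, 0.0314], [0.0149, -0.0, 0.0314], [0.0149, 0.0042, 0.0314]]
[[0.0153, -0.0045, 0.0244], [0.0153, -0.0001, 0.0244], [0.0153, 0.004, 0.0244]]
[[164 168 163 147 119 127 130 133 142 176 185 186 173 135 116  93]
 [162 166 167 153 114 124 128 130 140 167 184 185 185 187 186 187]
 [162 163 163 147 112 121 125 120 116 165 184 187 189 188 187 186]
 [162 161 160 148 117 121 127 126 138 162 188 186 184 187 188 185]
 [160 163 160 142 106 123 126 115 101 145 181 187 185 185 185 185]
 [146 150 150 138  99 108 112 113 119 145 184 185 182 186 183 185]
 [150 149 146 134  93 107 113 102  95 144 180 185 185 187 185 185]
 [164 167 156 137 109 104 116 114 121 144 179 181 183 187 186 185]
 [165 165 155 132  83 100 111 106  89 128 177 181 184 184 185 185]
 [154 155 155 145 118 104 111 112 111 131 176 184 183 183 183 186]
 [153 152 150 140  97  99 113 101  87 125 173 180 179 181 182 182]
 [152 154 150 143 118 103 112 112 108 127 174 181 178 181 18
[... 1262 characters left out ...]
82 171 144 113  85  76  75  75  75  76  67  48  41  41  51  87 124
  150 179 188 186 188 185]
 [186 181 172 138  97  85  76  77  78  78  76  77  67  63  63  57  88 125
  153 183 186 187 186 189]
 [185 183 172 145 132 143 148 145 142 138 138 134 136 137 137 128 111 140
  156 181 183 186 186 185]
 [183 182 167 149 145 145 144 148 145 142 138 139 138 129  95  92 106 143
  156 177 186 186 185 182]
 [184 181 167 145 116 106 110 115 114 112 111 110 110 109  97  93 110 147
  162 180 184 186 186 183]
 [183 183 181 183 184 182 181 184 177 181 180 182 181 178 179 182 184 182
  178 179 183 184 184 183]
 [185 184 183 184 185 183 185 185 180 181 184 185 185 180 182 184 187 183
  180 180 182 184 183 183]]
```

```bash
python3 -c "
from h import *;togo(.5332,-.2,.12,-.195)"
```

```text
d [0.1395 0.0054 0.116 ] w [ 0.0001 -0.      0.0085] t 5.975 pos [ 0.5217 -0.2546  0.1664] q [-0.5  -0.07  1.72  0.    1.5  -0.33] F [-0.6 -0.4 -2.1] grip 30.0
```

```bash
python3 -m inch '[{"dx":0.1395,"dy":0.0054,"dz":0.0,"wx":0.0,"wy":0.0,"wz":0.0085,"grip":-1.0},{"dx":0.1395,"dy":0.0054,"dz":0.06,"wx":0.0,"wy":0.0,"wz":0.0085,"grip":-1.0},{"dx":0.1395,"dy":0.0054,"dz":0.11,"wx":0.0,"wy":0.0,"wz":0.0085,"grip":-1.0},{"dx":0.1395,"dy":0.0054,"dz":0.11,"wx":0.0,"wy":0.0,"wz":0.0085,"grip":-1.0},{"dx":0.1395,"dy":0.0054,"dz":0.11,"wx":0.0,"wy":0.0,"wz":0.0085,"grip":-1.0}]'
python3 -c "
from h import *;togo(.5332,-.2,.085,-.195);eyes.read_camera('wrist');togo(.5332,-.2,.085,-.195)"
```

```text
t: 6.6
position: [0.5331, -0.2016, 0.1228]
orientation: [2.429, 1.992, 0.0]
ft_force: [-1.0, 1.0, -1.6]
opening: 0.275
grasp_force: 30.0
d [ 0.0039 -0.0006  0.0944] w [ 0.0001  0.     -0.0006] t 6.6 pos [ 0.5331 -0.2016  0.1228] q [-0.41 -0.07  1.79  0.    1.42 -0.21] F [-1.   1.  -1.6] grip 30.0
d [ 0.0042 -0.001   0.095 ] w [ 0.0003  0.0001 -0.0007] t 6.65 pos [ 0.5332 -0.2017  0.123 ] q [-0.41 -0.07  1.79  0.    1.42 -0.21] F [ 0.4 -0.2 -0.8] grip 30.0
```

Correct by 1.6 mm and descend toward the keyway in steps.

```bash
python3 -m inch '[{"dx":0.004,"dy":-0.0005,"dz":0.02,"wx":0.0,"wy":0.0,"wz":0.0,"grip":-1.0},{"dx":0.004,"dy":-0.0005,"dz":0.04,"wx":0.0,"wy":0.0,"wz":0.0,"grip":-1.0},{"dx":0.004,"dy":-0.0005,"dz":0.06,"wx":0.0,"wy":0.0,"wz":0.0,"grip":-1.0},{"dx":0.004,"dy":-0.0005,"dz":0.06,"wx":0.0,"wy":0.0,"wz":0.0,"grip":-1.0}]'
python3 -c "
from h import *;togo(.5332,-.2,.0795,-.195)"
```

```text
t: 7.15
position: [0.5327, -0.1996, 0.0972]
orientation: [-2.428, -1.992, 0.001]
ft_force: [0.3, 1.1, -1.4]
opening: 0.279
grasp_force: 30.0
d [-0.0008  0.0015  0.0442] w [-0.0004 -0.0001 -0.0005] t 7.15 pos [ 0.5327 -0.1996  0.0972] q [-0.4  -0.05  1.82  0.    1.38 -0.21] F [ 0.3  1.1 -1.4] grip 30.0
```

```bash
python3 -m inch '[{"dx":0.0,"dy":0.0,"dz":0.012,"wx":0.0,"wy":0.0,"wz":0.0,"grip":-1.0},{"dx":0.0,"dy":0.0,"dz":0.024,"wx":0.0,"wy":0.0,"wz":0.0,"grip":-1.0},{"dx":0.0,"dy":0.0,"dz":0.03,"wx":0.0,"wy":0.0,"wz":0.0,"grip":-1.0},{"dx":0.0,"dy":0.0,"dz":0.03,"wx":0.0,"wy":0.0,"wz":0.0,"grip":-1.0}]'
python3 -c "
from h import *;togo(.5332,-.2,.0795,-.195)"
python3 -m inch '[{"dx":0.0,"dy":0.0,"dz":0.007,"wx":0.0,"wy":0.0,"wz":0.0,"grip":-1.0},{"dx":0.0,"dy":0.0,"dz":0.013,"wx":0.0,"wy":0.0,"wz":0.0,"grip":-1.0},{"dx":0.0,"dy":0.0,"dz":0.013,"wx":0.0,"wy":0.0,"wz":0.0,"grip":-1.0}]'
python3 -c "
from h import *;togo(.5332,-.2,.0685,-.195)"
```

```text
t: 7.65
position: [0.533, -0.1997, 0.0859]
orientation: [-2.429, -1.992, 0.0]
ft_force: [-0.1, -0.2, -1.5]
opening: 0.28
grasp_force: 30.0
d [-0.0006  0.0007  0.0161] w [-0.0001 -0.     -0.0005] t 7.65 pos [ 0.533  -0.1997  0.0859] q [-0.4  -0.05  1.83 -0.    1.36 -0.21] F [-0.1 -0.2 -1.5] grip 30.0
t: 8.02
position: [0.533, -0.1997, 0.0807]
orientation: [-2.429, -1.993, 0.0]
ft_force: [0.0, 0.3, -2.3]
opening: 0.278
grasp_force: 30.0
d [-0.0007  0.0007  0.0305] w [-0.0001 -0.     -0.0005] t 8.025 pos [ 0.533  -0.1997  0.0807] q [-0.4  -0.04  1.83  0.    1.35 -0.21] F [ 0.   0.3 -2.3] grip 30.0
```

The blade went in freely. Pushing down against the spring next.

```bash
python3 -m inch '[{"dx":0.0,"dy":0.0,"dz":0.007,"wx":0.0,"wy":0.0,"wz":0.0,"grip":-1.0},{"dx":0.0,"dy":0.0,"dz":0.014,"wx":0.0,"wy":0.0,"wz":0.0,"grip":-1.0},{"dx":0.0,"dy":0.0,"dz":0.02,"wx":0.0,"wy":0.0,"wz":0.0,"grip":-1.0},{"dx":0.0,"dy":0.0,"dz":0.02,"wx":0.0,"wy":0.0,"wz":0.0,"grip":-1.0}]'
python3 -c "
from h import *;togo(.5332,-.2,.0685,-.195)"
python3 -m inch '[{"dx":0.0,"dy":0.0,"dz":0.006,"wx":0.0,"wy":0.0,"wz":0.0,"grip":-1.0},{"dx":0.0,"dy":0.0,"dz":0.01,"wx":0.0,"wy":0.0,"wz":0.0,"grip":-1.0},{"dx":0.0,"dy":0.0,"dz":0.01,"wx":0.0,"wy":0.0,"wz":0.0,"grip":-1.0}]'
python3 -c "
from h import *;togo(.5332,-.2,.0685,-.195)"
```

```text
t: 8.52
position: [0.5333, -0.1998, 0.0736]
orientation: [2.428, 1.992, 0.001]
ft_force: [-2.2, 0.7, 7.7]
opening: 0.278
grasp_force: 30.0
d [-0.0005 -0.0002  0.0128] w [ 0.0003  0.0001 -0.0005] t 8.525 pos [ 0.5333 -0.1998  0.0736] q [-0.4  -0.04  1.84  0.    1.34 -0.21] F [-2.2  0.7  7.7] grip 30.0
t: 8.9
position: [0.5334, -0.1999, 0.0699]
orientation: [2.428, 1.992, 0.001]
ft_force: [-2.8, 1.8, 10.1]
opening: 0.281
grasp_force: 30.0
d [-0.0004 -0.0005  0.0036] w [ 0.0004  0.0001 -0.0005] t 8.9 pos [ 0.5334 -0.1999  0.0699] q [-0.4  -0.03  1.84 -0.    1.33 -0.21] F [-2.8  1.8 10.1] grip 30.0
```

```bash
python3 -m inch '[{"dx":0.0,"dy":0.0,"dz":0.003,"wx":0.0,"wy":0.0,"wz":0.05,"grip":-1.0},{"dx":0.0,"dy":0.0,"dz":0.003,"wx":0.0,"wy":0.0,"wz":0.1,"grip":-1.0},{"dx":0.0,"dy":0.0,"dz":0.003,"wx":0.0,"wy":0.0,"wz":0.15,"grip":-1.0},{"dx":0.0,"dy":0.0,"dz":0.003,"wx":0.0,"wy":0.0,"wz":0.2,"grip":-1.0},{"dx":0.0,"dy":0.0,"dz":0.003,"wx":0.0,"wy":0.0,"wz":0.25,"grip":-1.0}]'
python3 -c "
from h import *;togo(.5332,-.2,.0685,-.195-1.5708);print(bot.get_state()['wrist_torque'])"
```

```text
t: 9.52
position: [0.534, -0.1999, 0.0692]
orientation: [3.007, 0.904, 0.003]
ft_force: [0.1, 1.3, 10.5]
opening: 0.28
grasp_force: 30.0
d [-0.0017 -0.001   0.0017] w [ 0.0004 -0.0007  0.2479] t 9.525 pos [ 0.534  -0.1999  0.0692] q [-0.4  -0.03  1.84  0.    1.33  0.58] F [ 0.1  1.3 10.5] grip 30.0
[ 0.18538862 -0.06536875  0.13682189]
```

```bash
python3 -m inch '[{"dx":0.0,"dy":0.0,"dz":0.0,"wx":0.0,"wy":0.0,"wz":0.05,"grip":-1.0},{"dx":0.0,"dy":0.0,"dz":0.0,"wx":0.0,"wy":0.0,"wz":0.1,"grip":-1.0},{"dx":0.0,"dy":0.0,"dz":0.0,"wx":0.0,"wy":0.0,"wz":0.15,"grip":-1.0},{"dx":0.0,"dy":0.0,"dz":0.0,"wx":0.0,"wy":0.0,"wz":0.2,"grip":-1.0},{"dx":0.0,"dy":0.0,"dz":0.0,"wx":0.0,"wy":0.0,"wz":0.248,"grip":-1.0}]'
python3 -m inch '[{"dx":0.0,"dy":0.0,"dz":0.0,"wx":0.0,"wy":0.0,"wz":0.0,"grip":-1.0},{"dx":0.0,"dy":0.0,"dz":0.0,"wx":0.0,"wy":0.0,"wz":0.0,"grip":-1.0}]'
python3 - <<'E'
from h import *
togo(.5332,-.2,.0685,-.195-1.5708);print(bot.get_state()['wrist_torque'])
c=cam('wrist');a=eyes.read_camera('wrist');b=eyes.read_camera('side');
cv2.imwrite('pics/w4.png',np.vstack([a[60:384],cv2.resize(b[120:220,210:368],(512,256))]))
E
```

```text
t: 10.15
position: [0.5341, -0.2001, 0.0693]
orientation: [3.126, -0.306, 0.005]
ft_force: [1.2, -0.9, 10.4]
opening: 0.279
grasp_force: 30.0
t: 10.4
position: [0.5341, -0.2001, 0.0693]
orientation: [3.126, -0.298, 0.005]
ft_force: [1.3, -0.2, 10.6]
opening: 0.279
grasp_force: 30.0
d [-0.0023  0.0001  0.002 ] w [ 0.0002 -0.001   0.0016] t 10.4 pos [ 0.5341 -0.2001  0.0693] q [-0.4  -0.03  1.84 -0.    1.33  1.36] F [ 1.3 -0.2 10.6] grip 30.0
[-0.00469894 -0.15706442  0.28026178]
```

View pics/w4.png

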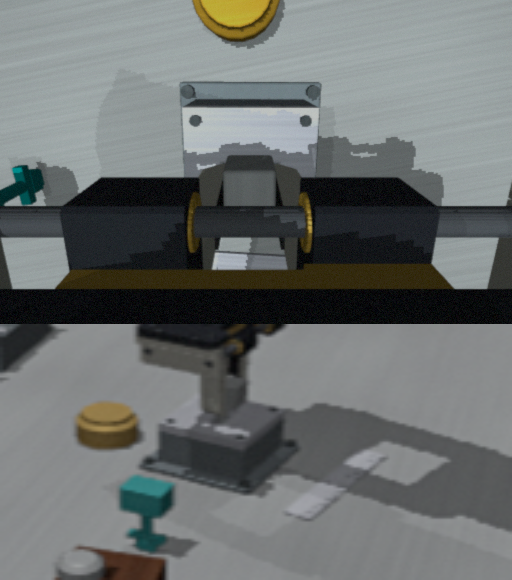

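The wrist and side views show the set gripped upright in the receiver and turned, with the anvil, rule and turquoise piece undisturbed. The twist reaction of 0.28 N m and 10.6 N of push match the keyway at its stop with the plunger about 10 mm down.

```bash
python3 -c "
from bench import bot;print(bot.job_done())"
```

```text
the job is handed in; nothing more can be done
None
```

I handed the job in with the oblong-headed set gripped at 30 N in the receiver, pushed down about 10 mm and turned a quarter turn clockwise to the keyway stop; those figures come from arm pose and force readings, and the hand-in returned no verdict.

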